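Find the rocking corner of the fixture plate and flatten its shim

ROBOT

A 7-joint arm with a two-finger parallel gripper is mounted at the origin on the work surface. World frame = base frame: x ahead of the robot, y to its left, z up, the work surface at z = 0. Lengths are in mm, angles in rad, forces in N, time in s.
With the tool pointing down it reaches from about 425 to 875 mm from the base axis. Payload 4.7 kg.
Tool frame: the origin (TCP) lies at the very end of the fingers, on their centre line; the grasp point (between the pads) lies 19 mm behind it (r.grasp_offset is the distance from the TCP to the grasp point, in mm); z points along the fingers, y is the line along which they close (so a half turn about z gives the same grasp; the last joint's range is limited). The gripper opens to 87 mm and grips with 3 to 60 N. Pads are 19 mm wide; open, the fingers measure 117 mm over their backs; the gripper's body (75 mm by 190 mm) begins 51 mm behind the grasp point.
Start: joints at [1.321, 0.321, -0.07, 1.45, 0.023, 1.371, -0.057], TCP at [169.467, -627.54, 222.587] pointing down, gripper open.
Joint ranges: [-2.86, 2.86], [-0.3, 2.09], [-1.38, 1.24], [0.06, 2.45], [-1.56, 4.7], [0.09, 2.05], [-2.69, 2.69]. Speed limits (rad/s): [2.57, 2.57, 3.14, 3.14, 3.14, 3.14, 3.14].

INTERFACE

Orientations are given as a rotation vector (axis times angle).
In Python, from station import r, cams, ticket gives the robot as it stands. The module is installed in compiled form; this text tells all that it offers.
- The arm moves only by the tool step_arm, never from a script. Its argument "deltas" is a list of rows, each a list of 5 numbers: the shift along the tool's x, y, z in m, then the turn about the tool's z in rad, then the opening, from 0 (shut) to 1 (fully open). In form: [[tx, ty, tz, turn, jaw], ...]. A call has 1 to 12 rows; each row is the pose to reach, as a shift and turn from the pose commanded when the call began, along the tool's axes at that moment; what a row does not reach only later rows make up. A row lasts 1/12 s, in which the tool goes at most 41.7 mm and 7.16 degrees, less where a joint would pass 70% of its speed; a pose out of reach is approached as far as the arm can. A call with a gripper value outside its range is refused whole. The fingers move at their own pace and stop on an object; "force" is the grip in N (left out, the last holds). Time passes only in rows, so rows that repeat a pose let the fingers close. It gives the time, the measured TCP pose, the force, the opening and the grip force at its end, in the units of the state.
- r.get_obs(): the state, without advancing time (a new reading comes with each control period).
- cams.snapshot(name): name is "side" or "top"; returns a dict with "frame" (420x560x3 uint8, blue, green, red), "vertical_fov" (degrees; the focal length in pixels is half the picture's height over the tangent of half this angle, whatever the lens; pixels are square), "cx", "cy" (the principal point, pixels), "rvec" (rotation vector, rad) and "tvec" (3), from world to camera coordinates, as OpenCV has them. Camera axes: x right, y down, z forward; pixel columns grow to the right and rows downward; lengths in mm; the calibration is good to about 2 mm. A picture is of the moment at which its call begins. There is no depth.
- ticket.sign_off(): hands the job in; it is judged then, once.
The state is a dict: "time_s": time; "joints": joint angles; "qd": joint speeds; "effort": joint torques, N m; "ee_pos": TCP position; "eef_rot": TCP orientation; "ft_force": force on the tool from outside, world axes, zero at the start; "moment": the same for the moment, N m; "finger_gap": opening from 0.0 (shut) to 1.0 (fully open); "grip_force": force on a finger pad.
Only numpy, scipy, OpenCV 4.12 (cv2) and the standard library are available. Lean on these libraries where they do the work, as an engineer would, in place of code of your own. Each camera call takes 0.05 s, during which the arm holds its last target. There are 200 camera calls.

TASK

One corner of the aluminium fixture plate rocks: press down on the black pads at its corners with the closed fingertips until you find the corner that gives, and let the plate come back level. Then press the bent-up brass shim leaf beside that corner all the way down flat, so that it stays flat, and leave the other three leaves bent up as they are. Grasp nothing, do not move or pick up the loose things on the bench, and end clear of everything.

Things in the scene. Friction and masses are not known exactly. Their poses are not given: they have to be found in the camera images.
- plate: Bare aluminium plate 150 (x) x 180 (y) x 10 mm with a low blue bracket (to 80 mm above the bench) in the middle; origin 14 mm under its top face, which is 50 mm above the bench. x away from the robot, y left. On a spring-centred swivel: it can only tip. Three corners are firm (under 1 mm give); at the fourth, unseen, about 3 N pushes the pad down 4 mm to a stop; it springs back.
- corner_1 (a point): Centre of the top of the round black rubber press pad (24 mm across, standing 1.5 mm above the plate) at the plate's far left corner, 51.5 mm above the bench; pads lie 55 mm (x) and 70 mm (y) from the plate's centre.
- corner_2 (a point): Centre of the top of the round black rubber press pad (24 mm across, standing 1.5 mm above the plate) at the plate's far right corner, 51.5 mm above the bench; pads lie 55 mm (x) and 70 mm (y) from the plate's centre.
- corner_3 (a point): Centre of the top of the round black rubber press pad (24 mm across, standing 1.5 mm above the plate) at the plate's near right corner, 51.5 mm above the bench; pads lie 55 mm (x) and 70 mm (y) from the plate's centre.
- corner_4 (a point): Centre of the top of the round black rubber press pad (24 mm across, standing 1.5 mm above the plate) at the plate's near left corner, 51.5 mm above the bench; pads lie 55 mm (x) and 70 mm (y) from the plate's centre.
- shim_1_pad (a point): Point to press on top of the brass shim leaf of the far left corner (that of corner_1), 40 mm out from its hinge, 10 mm from its free end. The leaf, 24 x 50 x 3 mm, runs outward along the plate's y from the plate's side, over a green housing (top 30 mm above the bench). Bent up, this point is about 46 mm above the bench; flat, 33.5 mm.
- shim_1 (a joint): Angle by which the shim leaf of the far left corner has been pressed down: about 0 bent up as found, 0.33 rad flat. Stiff (8 to 10 N at the pad) and stays where it is left. At a firm corner there is no room below it, and it jams about half-way, which spoils it.
- shim_2_pad (a point): Point to press on top of the brass shim leaf of the far right corner (that of corner_2), 40 mm out from its hinge, 10 mm from its free end. The leaf, 24 x 50 x 3 mm, runs outward along the plate's y from the plate's side, over a green housing (top 30 mm above the bench). Bent up, this point is about 46 mm above the bench; flat, 33.5 mm.
- shim_2 (a joint): Angle by which the shim leaf of the far right corner has been pressed down: about 0 bent up as found, 0.33 rad flat. Stiff (8 to 10 N at the pad) and stays where it is left. At a firm corner there is no room below it, and it jams about half-way, which spoils it.
- shim_3_pad (a point): Point to press on top of the brass shim leaf of the near right corner (that of corner_3), 40 mm out from its hinge, 10 mm from its free end. The leaf, 24 x 50 x 3 mm, runs outward along the plate's y from the plate's side, over a green housing (top 30 mm above the bench). Bent up, this point is about 46 mm above the bench; flat, 33.5 mm.
- shim_3 (a joint): Angle by which the shim leaf of the near right corner has been pressed down: about 0 bent up as found, 0.33 rad flat. Stiff (8 to 10 N at the pad) and stays where it is left. At a firm corner there is no room below it, and it jams about half-way, which spoils it.
- shim_4_pad (a point): Point to press on top of the brass shim leaf of the near left corner (that of corner_4), 40 mm out from its hinge, 10 mm from its free end. The leaf, 24 x 50 x 3 mm, runs outward along the plate's y from the plate's side, over a green housing (top 30 mm above the bench). Bent up, this point is about 46 mm above the bench; flat, 33.5 mm.
- shim_4 (a joint): Angle by which the shim leaf of the near left corner has been pressed down: about 0 bent up as found, 0.33 rad flat. Stiff (8 to 10 N at the pad) and stays where it is left. At a firm corner there is no room below it, and it jams about half-way, which spoils it.
- tube_stub: Loose bystander: short upright steel tube, 36 mm across, 45 mm high, on the bench beyond the jig; origin under its centre.
- collar: Loose bystander: brass collar, 34 mm across, 14 mm high, on the bench on the robot's side of the jig; origin under its centre.
- gauge_block: Loose bystander: steel block 30 x 60 x 12 mm on the bench on the robot's side of the jig; origin under its centre.
- screwdriver: Loose bystander: screwdriver with orange handle lying on the bench to the right.
- wrench: Loose bystander: steel wrench lying on the bench to the left.
- paste_jar: Loose bystander: white jar with blue cap, 60 mm across, 70 mm high, far left on the bench; origin under its centre.
- square: Loose bystander: steel try square lying flat on the bench, far right.

How it is judged:
By the outcome, as a careful person would: the job done as asked, in the order asked, and still so for the second after the job is handed in, with the robot touching nothing.
It also fails if it takes over 51 s, if anything falls off the work surface, if the arm or the gripper's body presses on something with over 40 N, if the wrist force passes 120 N, or if a joint passes its speed limit or range.

## Working session

There is one attempt and no reset: what is moved stays moved. The work goes in short steps, Python scripts to look and compute and a tool call to move; the robot and the scene stay as the last step left them, time stands still between calls to the robot, and variables do not carry over. Pictures are saved under pics/ and viewed, at most 10 in all, crops included, and the job is handed in when it is done.

Besides the shell and the picture viewer there is one more tool, called after "Emit:" in YAML: its name, and indented under it one key for each argument. step_arm: Moves the arm, as the interface text tells. Its arguments: {"type":"object","properties":{"deltas":{"type":"array"},"force":{"type":"number"}},"required":["deltas"]}

```bash
mkdir -p pics
cat > h.py <<'E'
import numpy as np, cv2
from station import r, cams, ticket
def shot(n):
    s=cams.snapshot(n); f=210/np.tan(np.radians(s["vertical_fov"])/2)
    s["K"]=np.array([[f,0,s["cx"]],[0,f,s["cy"]],[0,0,1]]); s["R"]=cv2.Rodrigues(np.array(s["rvec"],float))[0]; s["t"]=np.array(s["tvec"],float).ravel()
    return s
def ray(s,u,v):
    return -s["R"].T@s["t"], s["R"].T@np.linalg.inv(s["K"])@np.array([u,v,1.])
def onz(s,u,v,z):
    c,d=ray(s,u,v); return c+d*(z-c[2])/d[2]
def proj(s,P):
    return cv2.projectPoints(np.array(P,float).reshape(-1,3),s["R"],s["t"],s["K"],None)[0].reshape(-1,2)
def tri(s1,p1,s2,p2):
    c1,d1=ray(s1,*p1);c2,d2=ray(s2,*p2)
    a=np.linalg.lstsq(np.c_[d1,-d2],c2-c1,rcond=None)[0]
    A=c1+a[0]*d1;B=c2+a[1]*d2; return (A+B)/2,np.linalg.norm(A-B)
E
python3 - <<'E'
from h import *
for n in("top","side"):
    s=shot(n); cv2.imwrite(f"pics/{n}0.png",s["frame"]); print(n,-s["R"].T@s["t"],s["K"][0,0])
o=r.get_obs(); print(o["time_s"],o["ee_pos"],o["eef_rot"],cv2.Rodrigues(np.array(o["eef_rot"]))[0].round(3),o["ft_force"])
E
```

```text
top [ 349.63621847   13.92228133 1261.84532244] 465.356316155935
side [482.64440625 777.68928113 829.03630885] 430.6602525151533
0.1 [ 169.26724627 -627.06216202  221.58062448] [-3.11268084e+00 -4.12907449e-01  5.76103344e-04] [[ 0.965  0.261 -0.001]
 [ 0.261 -0.965  0.002]
 [-0.    -0.002 -1.   ]] [ 0.95655739 -0.40723754 -0.14442672]
```

View pics/top0.png

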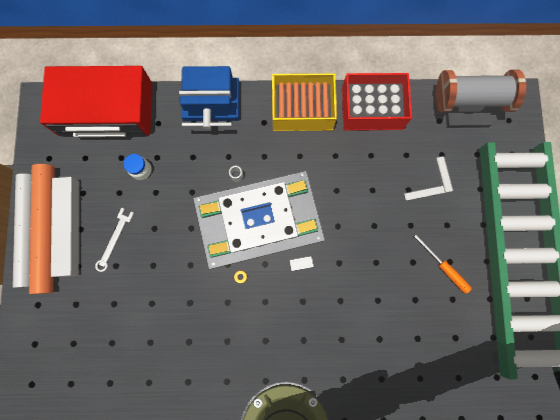

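View pics/side0.png

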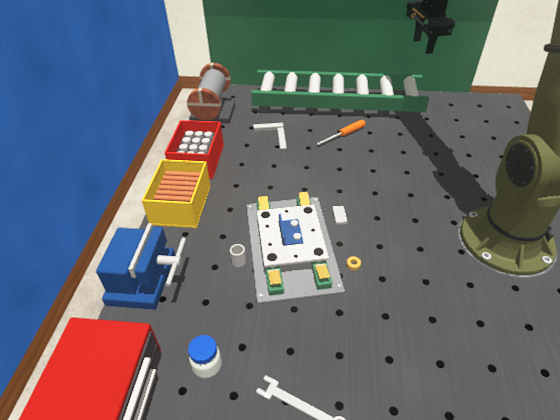

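The top view shows the plate near (257,217), turned about 15°. Its pads are at about (228,203), (276,190), (289,230) and (237,243), and the yellow leaves at about (209,208), (297,187), (306,227) and (219,248). In the side view the pads are at about (265,213), (307,210), (320,248) and (275,257). I'll refine these with masks.

Run:
```python
from h import *
g={"top":[(228,203),(276,190),(289,230),(237,243)],"side":[(275,257),(265,213),(307,210),(320,248)]}
S={};P={};L={}
for n in g:
    s=S[n]=shot(n); f=s["frame"]; hsv=cv2.cvtColor(f,cv2.COLOR_BGR2HSV)
    m=(f.max(2)<75).astype(np.uint8); _,_,st,c=cv2.connectedComponentsWithStats(m)
    ok=(st[:,4]>15)&(st[:,4]<250)
    P[n]=[]
    for q in g[n]:
        d=np.linalg.norm(c-q,axis=1)+1e3*~ok; i=d.argmin(); P[n].append(c[i]); print(n,"pad",c[i].round(1),st[i,4],d[i].round(1))
    m=cv2.inRange(hsv,(18,120,120),(33,255,255)); _,_,st,c=cv2.connectedComponentsWithStats(m)
    for i in range(1,len(c)):
        if st[i,4]>40 and st[i,4]<800: print(n,"brass",c[i].round(1),st[i])
C=[]
for i in range(4):
    p,e=tri(S["top"],P["top"][i],S["side"],P["side"][i]); z=[onz(S[n],*P[n][i],51.5)[:2].round(1) for n in g]; C.append(p);print(i+1,p.round(1),e.round(1),z)
C=np.array([np.mean([onz(S[n],*P[n][i],51.5)[:2] for n in g],axis=0) for i in range(4)]); c=C.mean(0)
ex=(C[0]+C[1]-C[2]-C[3]);yaw=np.arctan2(ex[1],ex[0]); ey=C[0]+C[3]-C[1]-C[2]
print("centre",c,"yaw",yaw,np.arctan2(-ey[0],ey[1]),"sizes",np.linalg.norm(ex)/2,np.linalg.norm(ey)/2)
for n in g:
    f=cv2.resize(S[n]["frame"][150:310,180:350],None,fx=4.5,fy=3.7*4.5/3.7)[:600]; cv2.imwrite(f"pics/{n}c.png",cv2.resize(S[n]["frame"][165:300,180:350],None,fx=4.4,fy=4.4,interpolation=2))
```

```text
top pad [227.2 202.4] 47 1.0
top pad [278.4 189.9] 44 2.4
top pad [288.5 229.6] 46 0.6
top pad [236.4 242.6] 48 0.7
top brass [296.4 186.7] [288 181  18  13 148]
top brass [208.8 207.8] [200 203  19  11 153]
top brass [306.6 226. ] [298 220  18  13 152]
top brass [217.9 247.8] [209 242  19  12 160]
top brass [240.1 276.6] [234 271  13  12 104]
side pad [271.6 256.9] 49 3.4
side pad [265.  214.5] 38 1.5
side pad [307.6 209.9] 35 0.6
side pad [318.1 251.5] 42 4.0
side brass [303.7 198.2] [299 192  11  13 117]
side brass [263.  202.4] [258 196  11  14 118]
side brass [353.3 262.8] [347 256  14  14 153]
side brass [322.3 271.6] [316 265  14  14 134]
side brass [274.3 277.2] [269 271  12  14 137]
1 [578.7 145.4  46.8] 1.4 [array([578.5, 144.9]), array([577.4, 149.4])]
2 [611.1   9.1  47.4] 1.3 [array([610.8,   9.1]), array([609.7,  13.4])]
3 [503.7 -16.2  47.8] 1.8 [array([504.1, -16.2]), array([502.7, -12.2])]
4 [471.4 120.6  47.5] 1.3 [array([471.7, 120.1]), array([470.8, 124.1])]
centre [540.72107896  66.56332272] yaw 0.23206267520942905 0.23281553019481127 sizes 109.73984122651166 139.8629154568693
```

View pics/topc.png

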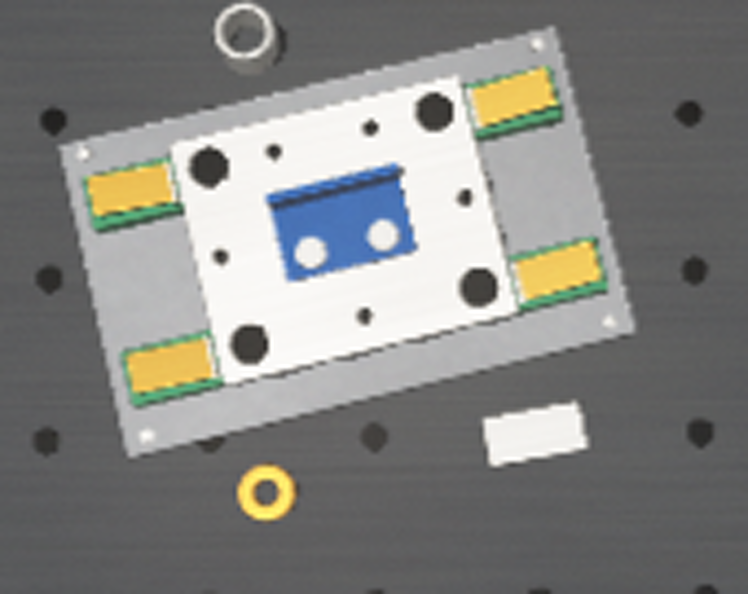

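The pad spacings come out at 109.7 and 139.9 mm (should be 110 and 140), and both axes give a yaw of 0.232, so the measurement is consistent. I'll start the approach with the jaws shut, turning the tool so its narrow side lies along the leaf.

Emit:
step_arm:
  deltas:
    - [0.033,-0.0235,0,-0.12,0]
    - [0.066,-0.047,0,-0.24,0]
    - [0.1,-0.0705,0,-0.36,0]
    - [0.133,-0.094,0,-0.48,0]
    - [0.166,-0.1175,0,-0.6,0]
    - [0.2,-0.141,0,-0.72,0]
    - [0.233,-0.1645,0,-0.84,0]
    - [0.266,-0.188,0,-0.96,0]
    - [0.3,-0.2115,0,-1.08,0]
    - [0.333,-0.235,0,-1.2,0]
    - [0.366,-0.2585,0,-1.32,0]
    - [0.4,-0.282,0,-1.44,0]
  force: 10

```text
time_s: 1.2
ee_pos: [482.7, -249.4, 222.7]
eef_rot: [2.062, 2.369, -0.001]
ft_force: [1.5, -0.7, 0.1]
finger_gap: 0.173
grip_force: 0.0
```

```bash
cat >> h.py <<'E'
c=np.array([540.7,66.6]); yaw=0.2324; ex=np.array([np.cos(yaw),np.sin(yaw)]); ey=np.array([-ex[1],ex[0]])
pads={k:c+55*a*ex+70*b*ey for k,(a,b) in {1:(1,1),2:(1,-1),3:(-1,-1),4:(-1,1)}.items()}
def go(p):  # tool-frame shift (m) to world point p, and turn to yaw+pi/2
    o=r.get_obs(); R=cv2.Rodrigues(np.array(o["eef_rot"]))[0]; d=R.T@(np.array(p)-o["ee_pos"])/1e3
    a=yaw+np.pi/2-np.arctan2(R[1,0],R[0,0]); return d.round(4),round(-a,3)
def st():
    o=r.get_obs(); print(round(o["time_s"],2),np.round(o["ee_pos"],1),"f",np.round(o["ft_force"],1),"gap",round(o["finger_gap"],3),"q",np.round(o["joints"],2))
E
python3 - <<'E'
from h import *
S={n:shot(n) for n in("top","side")}
B={"top":[(208.8,207.8),(296.4,186.7),(306.6,226.),(217.9,247.8)],"side":[(274.3,277.2),(263,202.4),(303.7,198.2),(322.3,271.6)]}
for i in range(4):
    p,e=tri(S["top"],B["top"][i],S["side"],B["side"][i]); d=p[:2]-c; q=[onz(S[n],*B[n][i],41)[:2]-c for n in B]
    print(i+1,p.round(1),e.round(1),"plate xy",(d@ex).round(1),(d@ey).round(1),[((v@ex).round(1),(v@ey).round(1)) for v in q])
st(); print(pads); print(go([*pads[3],75]))
E
```

```text
1 [566.7 195.4  36.8] 0.7 plate xy 55.0 119.3 [(np.float64(54.5), np.float64(118.8)), (np.float64(54.9), np.float64(122.5))]
2 [621.4 -39.3  43.1] 1.2 plate xy 54.2 -121.6 [(np.float64(54.0), np.float64(-121.7)), (np.float64(54.6), np.float64(-124.1))]
3 [514.9 -64.3  43.1] 1.4 plate xy -55.2 -121.5 [(np.float64(-55.7), np.float64(-121.5)), (np.float64(-55.0), np.float64(-124.1))]
4 [459.5 170.   36.6] 1.1 plate xy -55.2 119.3 [(np.float64(-55.2), np.float64(118.7)), (np.float64(-54.8), np.float64(122.8))]
1.3 [ 486.8 -242.7  222.9] f [ 0.3 -0.   1.3] gap 0.081 q [ 0.91  0.13 -0.53  1.7   0.06  1.33  0.51]
{1: array([578.09944801, 147.3854027 ]), 2: array([610.34336098,  11.14910035]), 3: array([503.30055199, -14.1854027 ]), 4: array([471.05663902, 122.05089965])}
(array([0.2232, 0.0495, 0.1488]), np.float64(-0.084))
```

Emit:
step_arm:
  deltas:
    - [0.036,0.008,0.01,-0.02,0]
    - [0.072,0.016,0.02,-0.04,0]
    - [0.108,0.024,0.03,-0.06,0]
    - [0.144,0.032,0.05,-0.084,0]
    - [0.18,0.04,0.07,-0.084,0]
    - [0.21,0.047,0.1,-0.084,0]
    - [0.223,0.0495,0.13,-0.084,0]
    - [0.223,0.0495,0.149,-0.084,0]
    - [0.223,0.0495,0.149,-0.084,0]
    - [0.223,0.0495,0.149,-0.084,0]
    - [0.223,0.0495,0.149,-0.084,0]
    - [0.223,0.0495,0.149,-0.084,0]

```text
time_s: 2.3
ee_pos: [503.0, -24.5, 75.2]
eef_rot: [1.969, 2.445, 0.002]
ft_force: [-0.7, -0.5, -0.5]
finger_gap: 0.003
grip_force: 0.0
```

Run:
```python
from h import *
st(); print(go([*pads[3],56]))
o=r.get_obs(); print(cv2.Rodrigues(np.array(o["eef_rot"]))[0].round(3))
s=shot("side"); cv2.imwrite("pics/a.png",cv2.resize(s["frame"][100:300,200:400],None,fx=3,fy=3))
```

```text
2.3 [503.  -24.5  75.2] f [-0.7 -0.5 -0.5] gap 0.003 q [ 0.65  0.2  -0.71  1.96  0.15  1.03  0.09]
(array([0.0101, 0.0025, 0.0192]), np.float64(-0.017))
[[-0.213  0.977  0.003]
 [ 0.977  0.213 -0.001]
 [-0.001  0.003 -1.   ]]
```

View pics/a.png

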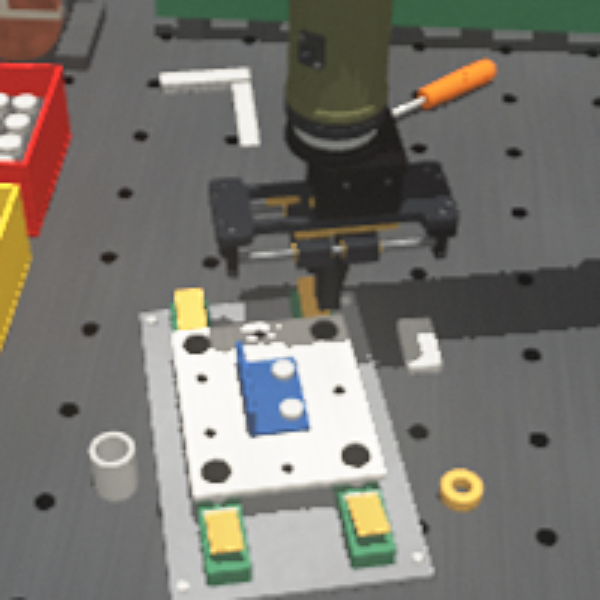

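The picture shows the closed fingers just above pad 3, at crop (325,330). I'll centre over the pad and press slowly.

Emit:
step_arm:
  deltas:
    - [0.01,0.0025,0.0,-0.017,0]
    - [0.01,0.0025,0.01,-0.017,0]
    - [0.01,0.0025,0.02,-0.017,0]
    - [0.01,0.0025,0.022,-0.017,0]
    - [0.01,0.0025,0.023,-0.017,0]
    - [0.01,0.0025,0.024,-0.017,0]
    - [0.01,0.0025,0.025,-0.017,0]
    - [0.01,0.0025,0.0255,-0.017,0]
    - [0.01,0.0025,0.0255,-0.017,0]
    - [0.01,0.0025,0.0255,-0.017,0]

```text
time_s: 3.18
ee_pos: [502.1, -12.7, 51.3]
eef_rot: [1.946, 2.466, -0.003]
ft_force: [-11.3, 1.4, 32.3]
finger_gap: 0.006
grip_force: 16.6
```

Run:
```python
from h import *
st(); print(go([*pads[3],75]))
```

```text
3.18 [502.1 -12.7  51.3] f [-11.3   1.4  32.3] gap 0.006 q [ 0.62  0.24 -0.71  1.98  0.19  0.99  0.06]
(array([-0.0018,  0.0007, -0.0237]), np.float64(0.002))
```

Corner 3 is firm: 32 N with no give. On to corner 2, pressing more lightly.

Emit:
step_arm:
  deltas:
    - [-0.001,0.0,-0.022,0,0]
    - [-0.001,0.03,-0.024,0,0]
    - [-0.001,0.06,-0.024,0,0]
    - [-0.001,0.09,-0.024,0,0]
    - [-0.001,0.11,-0.024,0,0]
    - [-0.001,0.11,-0.024,0,0]
    - [-0.001,0.11,-0.01,0,0]
    - [-0.001,0.11,-0.003,0,0]
    - [-0.001,0.11,-0.002,0,0]
    - [-0.001,0.11,-0.001,0,0]
    - [-0.001,0.11,0.0,0,0]
    - [-0.001,0.11,0.0,0,0]

```text
time_s: 4.18
ee_pos: [608.2, 11.3, 48.0]
eef_rot: [-1.947, -2.465, 0.002]
ft_force: [-1.0, 1.9, 2.4]
finger_gap: 0.006
grip_force: 1.2
```

Run:
```python
from h import *
st(); print(go([*pads[2],51]))
```

```text
4.18 [608.2  11.3  48. ] f [-1.   1.9  2.4] gap 0.006 q [ 0.48  0.46 -0.67  1.73  0.32  1.07 -0.06]
(array([-0.0007,  0.0021, -0.003 ]), np.float64(0.002))
```

Corner 2 gives: the pad is 3.5 mm down at 2.4 N. I'll press it to its stop, lift so the plate levels, and move over leaf 2.

Emit:
step_arm:
  deltas:
    - [0,0.001,0.0007,0,0]
    - [0,0.001,0.0007,0,0]
    - [0,0.001,-0.005,0,0]
    - [0,0.002,-0.025,0,0]
    - [0,0.002,-0.027,0,0]
    - [-0.03,0.002,-0.027,0,0]
    - [-0.055,0.002,-0.027,0,0]
    - [-0.066,0.002,-0.027,0,0]
    - [-0.066,0.002,-0.027,0,0]
    - [-0.066,0.002,-0.027,0,0]
    - [-0.066,0.002,-0.027,0,0]
    - [-0.066,0.002,-0.027,0,0]

```text
time_s: 5.18
ee_pos: [626.0, -49.7, 75.0]
eef_rot: [-1.943, -2.468, -0.001]
ft_force: [-0.1, 0.4, -0.6]
finger_gap: 0.008
grip_force: 0.0
```

Run:
```python
from h import *
st(); L=c+55*ex-135*ey; print(L,go([*L,51]))
s=shot("side"); cv2.imwrite("pics/b.png",cv2.resize(s["frame"][100:300,200:400],None,fx=3,fy=3))
```

```text
5.18 [626.  -49.7  75. ] f [-0.1  0.4 -0.6] gap 0.008 q [ 0.56  0.47 -0.66  1.66  0.31  1.13  0.05]
[625.31374914 -52.10346859] (array([-0.0022, -0.0013,  0.024 ]), np.float64(0.004))
```

View pics/b.png

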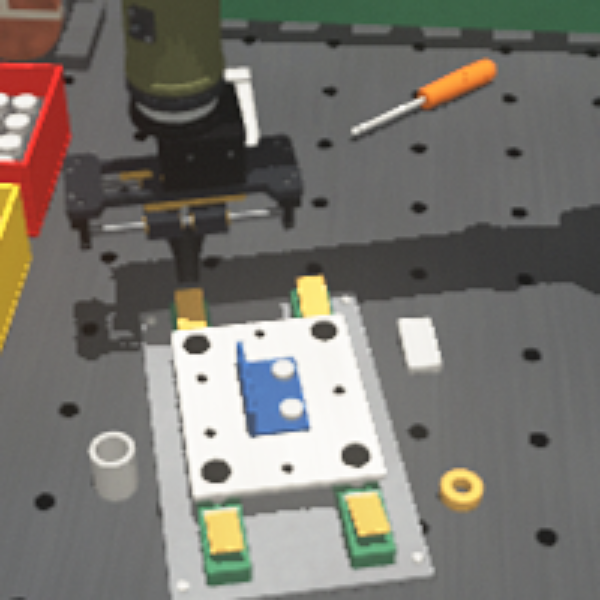

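The fingers are over leaf 2, at crop (190,290), and the plate is level again. Next I'll press to just past half-way and check the force.

Emit:
step_arm:
  deltas:
    - [-0.002,-0.001,0.015,0,0]
    - [-0.002,-0.001,0.024,0,0]
    - [-0.002,-0.001,0.026,0,0]
    - [-0.002,-0.001,0.028,0,0]
    - [-0.002,-0.001,0.03,0,0]
    - [-0.002,-0.001,0.032,0,0]
    - [-0.002,-0.001,0.034,0,0]
    - [-0.002,-0.001,0.036,0,0]
    - [-0.002,-0.001,0.037,0,0]

```text
time_s: 5.98
ee_pos: [626.1, -55.7, 39.3]
eef_rot: [1.946, 2.464, -0.003]
ft_force: [-1.4, -3.1, 8.0]
finger_gap: 0.007
grip_force: 3.6
```

```bash
python3 -c "
from h import *
st()"
```

```text
5.98 [626.1 -55.7  39.3] f [-1.4 -3.1  8. ] gap 0.007 q [ 0.55  0.5  -0.64  1.68  0.34  1.07  0.04]
```

The force is 8 N with no jam, so I'll continue down to flat.

Emit:
step_arm:
  deltas:
    - [0.001,0,0.0015,0,0]
    - [0.002,0,0.003,0,0]
    - [0.002,0,0.004,0,0]
    - [0.002,0,0.005,0,0]
    - [0.002,0,0.0055,0,0]
    - [0.002,0,0.0055,0,0]

```text
time_s: 6.48
ee_pos: [626.2, -55.5, 34.1]
eef_rot: [1.946, 2.461, -0.004]
ft_force: [-1.4, -4.4, 5.6]
finger_gap: 0.01
grip_force: 3.2
```

```bash
python3 -c "
from h import *
st()"
```

```text
6.48 [626.2 -55.5  34.1] f [-1.4 -4.4  5.6] gap 0.01 q [ 0.54  0.51 -0.64  1.69  0.34  1.06  0.03]
```

Emit:
step_arm:
  deltas:
    - [0.001,0,0.0007,0,0]
    - [0.001,0,0.0014,0,0]
    - [0.001,0,0.0018,0,0]
    - [0.001,0,0.0018,0,0]

```text
time_s: 6.82
ee_pos: [626.5, -55.3, 33.7]
eef_rot: [1.946, 2.46, -0.005]
ft_force: [-3.2, -6.9, 13.8]
finger_gap: 0.01
grip_force: 6.6
```

```bash
python3 -c "
from h import *
st()"
```

```text
6.82 [626.5 -55.3  33.7] f [-3.2 -6.9 13.8] gap 0.01 q [ 0.54  0.51 -0.63  1.69  0.35  1.06  0.03]
```

The leaf is at its stop: the force is rising at 33.7 mm. I'll give it one firmer press, then lift off and retreat.

Emit:
step_arm:
  deltas:
    - [0.0,0,0.0008,0,0]
    - [0.0,0,0.001,0,0]
    - [0.0,0,0.001,0,0]
    - [0.0,0,-0.005,0,0]
    - [0.0,0,-0.03,0,0]
    - [0.0,0,-0.07,0,0]
    - [-0.02,0,-0.11,0,0]
    - [-0.06,0,-0.14,0,0]
    - [-0.1,0,-0.15,0,0]
    - [-0.14,0,-0.15,0,0]
    - [-0.18,0,-0.15,0,0]
    - [-0.2,0,-0.15,0,0]

```text
time_s: 7.82
ee_pos: [671.5, -251.7, 181.1]
eef_rot: [1.951, 2.46, -0.003]
ft_force: [0.5, -1.5, -0.1]
finger_gap: 0.011
grip_force: 0.0
```

Emit:
step_arm:
  deltas:
    - [0,0,0,0,0]
    - [0,0,0,0,0]
    - [0,0,0,0,0]
    - [0,0,0,0,0]

```text
time_s: 8.15
ee_pos: [671.8, -243.2, 180.8]
eef_rot: [-1.942, -2.468, -0.002]
ft_force: [0.2, -0.4, 0.7]
finger_gap: 0.002
grip_force: 0.0
```

Run:
```python
from h import *
st()
a=shot("top")["frame"][165:300,180:350]; s=shot("side")["frame"][165:300,220:370]
cv2.imwrite("pics/e.png",np.hstack([cv2.resize(a,None,fx=2.4,fy=2.4),cv2.resize(s,None,fx=2.4,fy=2.4)]))
S={"top":shot("top"),"side":shot("side")}; B={}
g={"top":[(208.8,207.8),(296.4,186.7),(306.6,226.),(217.9,247.8)],"side":[(274.3,277.2),(263,202.4),(303.7,198.2),(322.3,271.6)]}
for n in S:
    m=cv2.inRange(cv2.cvtColor(S[n]["frame"],cv2.COLOR_BGR2HSV),(18,120,120),(33,255,255)); _,_,q,cc=cv2.connectedComponentsWithStats(m)
    for p in g[n]:
        i=(np.linalg.norm(cc-p,axis=1)+1e3*((q[:,4]<40)|(q[:,4]>800))).argmin(); print(n,p,cc[i].round(1),q[i])
```

```text
8.15 [ 671.8 -243.2  180.8] f [ 0.2 -0.4  0.7] gap 0.002 q [ 0.71  0.55 -0.6   1.3   0.3   1.38  0.36]
top (208.8, 207.8) [208.8 207.8] [200 203  19  11 153]
top (296.4, 186.7) [296.8 187.1] [288 182  19  12 146]
top (306.6, 226.0) [306.6 226. ] [298 220  18  13 152]
top (217.9, 247.8) [217.9 247.8] [209 242  19  12 160]
side (274.3, 277.2) [274.3 277.2] [269 271  12  14 137]
side (263, 202.4) [262.9 204.4] [258 200  11  10  88]
side (303.7, 198.2) [303.8 198.3] [299 192  11  13 114]
side (322.3, 271.6) [322.3 271.6] [316 265  14  14 134]
```

View pics/e.png

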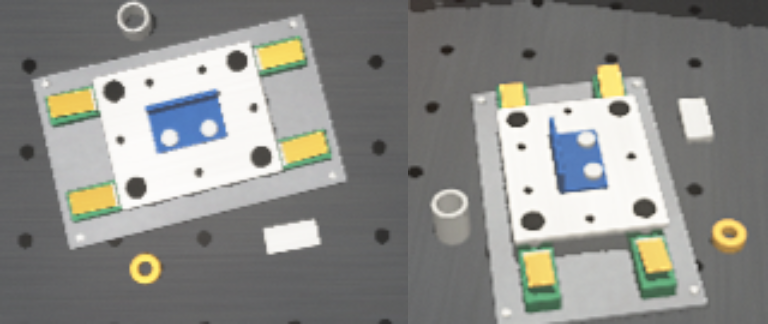

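Leaf 2 is flat: its top edge in the side view dropped from row 196 to 200. The other three leaves' blobs and the loose things are where they were, and the arm is clear.

```bash
python3 -c "
from h import *
print(ticket.sign_off())"
```

```text
the job is handed in; nothing more can be done
None
```

The far right corner (corner_2) was the one that rocked; its shim leaf is pressed flat, the other three leaves are still bent up, nothing loose was moved, the arm is clear, and the job was handed in at about 8 s (corners 1 and 4 were not pressed, since corner 2 had already been found).

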